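Take apart the washed stack and put each thing in its place

ROBOT

A 6-joint arm with a two-finger parallel gripper is mounted at the origin on the work surface. World frame = base frame: x ahead of the robot, y to its left, z up, the work surface at z = 0. Lengths are in mm, angles in rad, forces in N, time in s.
With the tool pointing down it reaches from about 275 to 1000 mm from the base axis. Payload 8.4 kg.
Tool frame: the origin (TCP) lies on the centre line of the jaws, within the pads' length; the fingertips stand 25 mm ahead of it and the grasp point (between the pads) lies 6 mm ahead of it; z points along the fingers, y is the line along which they close (so a half turn about z gives the same grasp; the last joint's range is limited). The gripper opens to 85 mm and grips with 20 to 120 N. Pads are 22 mm wide; open, the fingers measure 114 mm over their backs; the gripper's body (76 mm by 85 mm) begins 54 mm behind the grasp point. The pads swing forward as they close: fully open they stand 13 mm farther back than shut.
Start: joints at [-1.322, 0.353, 1.633, -0, 1.155, -0.002], TCP at [155.11, -605.449, 234.181] pointing down, gripper open.
Joint ranges: [-2.63, 2.63], [-0.92, 2.1], [0.06, 2.66], [-1.3, 4.44], [0, 2.69], [-3.02, 3.02]. Speed limits (rad/s): [2.22, 2.22, 2.79, 3.14, 3.14, 3.14].

INTERFACE

Orientations are given as [roll, pitch, yaw] about the fixed x, y, z axes, in that order (R = Rz(yaw) Ry(pitch) Rx(roll)).
In Python, from rig import r gives the robot as it stands.
- The arm moves only by the shell command python3 -m jog 'ROWS' [FORCE]. ROWS is JSON, a list of rows, each a list of 3 entries, a list of its own where there are three numbers: the turn, a rotation vector about the tool's x, y, z in rad, then the shift along the tool's x, y, z in m, then the opening, from -1 (shut) to 1 (fully open). In form: [[[rx, ry, rz], [x, y, z], gripper], ...]. A call has 1 to 12 rows; each row shifts and turns the commanded pose from where the row before left it, along the tool's axes as they then stand; what a row does not reach is not made up. A row lasts 1/10 s, in which the tool goes at most 50 mm and 8.59 degrees, less where a joint would pass 70% of its speed; a pose out of reach is approached as far as the arm can. A call with a gripper value outside its range is refused whole. The fingers move at their own pace and stop on an object; FORCE is the grip in N (left out, the last holds). Time passes only in rows, so rows that do not move let the fingers close. It gives the time, the measured TCP pose, the force, the opening and the grip force at its end, in the units of the state.
- r.sense(): the state, without advancing time (a new reading comes with each control period).
- r.grab_frame(name): name is "scene" or "side" or "wrist"; returns the picture (384x512x3 uint8, red, green, blue); there is no depth.
- r.camera_params(name): a dict with "fx", "fy", "cx", "cy" (pixels), "k1" (the pictures are not rectified: a ray, as slopes to the right and down, at radius r is drawn at 1 + k1 r^2 times it, then the intrinsics apply), "rvec" (rotation vector, rad) and "tvec" (3), from world to camera coordinates, as OpenCV has them; the wrist camera has in their place "hand_eye" (4x4, takes a point from camera to tool coordinates, whose origin is the TCP and whose axes are the flange's). Camera axes: x right, y down, z forward; pixel columns grow to the right and rows downward; lengths in mm; the calibration is good to about 2 mm. A picture is of the moment at which its call begins: read the wrist's pose just before it. camera_params takes no time and is no camera call.
- r.sign_off(): hands the job in; it is judged then, once.
The state is a dict: "clock": time; "qpos": joint angles; "qvel": joint speeds; "joint_efforts": joint torques, N m; "eef_pos": TCP position; "tcp_rot": TCP orientation; "contact_force": force on the tool from outside, world axes, zero at the start; "wrist_torque": the same for the moment, N m; "opening": opening from 0.0 (shut) to 1.0 (fully open); "grasp_force": force on a finger pad.
Only numpy, scipy, OpenCV 4.12 (cv2) and the standard library are available. Lean on these libraries where they do the work, as an engineer would, in place of code of your own. Each camera call takes 0.05 s, during which the arm holds its last target. There are 200 camera calls.

TASK

The washed things stand stacked on the grey bucket lid: take the stack apart from the top down, one thing at a time, and set each one right way up and flat on the floor inside its own place: the clothespin pair in the narrow white peg tray, the scrubber in the round ceramic bowl, the soap in the wider white soap dish with the drain slots, and the brush, bristles down, in the wooden tray. Set things down rather than letting them drop, and leave the amber jar standing where it is.

Things in the scene. Friction and masses are not known exactly. Their poses are not given: they have to be found in the camera images.
- lid: grey round bucket lid lying on the slab, fixed, 190 across, 12 high, flat top; origin at the centre of its underside on the slab. The stack stands near its middle; from the bottom up: brush, soap, scrubber, clothespin pair, about 140 high over the slab, each layer a few mm off the one below.
- brush: bottom of the stack: wooden scrubbing brush lying bristles down, 120 long (x) x 58 wide (y) x 44 high, rigid: the upper 20 is the wooden block, the lower 24 the slightly inset pale bristles; origin at the centre of its underside, z up. About 160 g.
- soap: second from the bottom: plain olive-green bar of soap, 84 long (x) x 54 wide (y) x 30 high; origin at the centre of its underside, z up; its length lies within about 7 degrees of the brush's. About 140 g.
- scrubber: third from the bottom: round ribbed pink plastic scrubber, a rigid puck 62 in diameter (66 over the ribs as seen) and 34 high, flat on top; origin at the centre of its underside, z up. About 70 g.
- pegs: top of the stack: two wooden clothespins fixed side by side as one rigid piece, 76 long (x) x 22 wide (y) x 20 high; origin at the centre of its underside, z up; it lies at any yaw. About 30 g.
- peg_tray: place of the clothespin pair: narrow plain white plastic tray, fixed, outside 108 (x) x 58 (y), inside 100 x 50, floor 3 thick, rim 8 high over the slab; origin at the centre of its underside on the slab, x along its length.
- bowl: place of the scrubber: low round white ceramic bowl, fixed, 148 across the rim, 30 high, walls 4 thick and flaring, flat inner floor about 90 across and 5 above the slab; origin at the centre of its underside on the slab.
- soap_dish: place of the soap: white ceramic dish with four dark drain slots, fixed, outside 114 (x) x 84 (y), inside 104 x 74, floor 4 thick, rim 10 high over the slab; origin at the centre of its underside on the slab, x along its length.
- brush_tray: place of the brush: brown wooden tray with seven dark drain slots, fixed, outside 152 (x) x 90 (y), inside 142 x 80, floor 5 thick, rim 12 high over the slab; origin at the centre of its underside on the slab, x along its length.
- jar: bystander, loose: amber glass jar with a white cap, 52 across, 110 high, standing upright among the places; origin at the centre of its underside.
Things that resemble listed ones, but are neither listed nor needed, are in the scene too. What is shaped like the soap but blue or yellow is not meant. Leave any black look-alike of the scrubber alone.

How it is judged:
By the outcome, as a careful person would: the job done as asked, in the order asked, and still so for the second after the job is handed in, with the robot touching nothing.
It also fails if it takes over 136 s, if anything falls off the work surface, if the arm or the gripper's body presses on something with over 40 N, if the wrist force passes 120 N, or if a joint passes its speed limit or range.

## Working session

There is one attempt and no reset: what is moved stays moved. The work goes in short steps, Python scripts to look and compute and a shell command to move; the robot and the scene stay as the last step left them, time stands still between calls to the robot, and variables do not carry over. Pictures are saved under pics/ and viewed, at most 14 in all, crops included, and the job is handed in when it is done.

```bash
ls; mkdir -p pics; python3 - <<'E'
from rig import r
import cv2
for n in("scene","side","wrist"):
    s=r.sense() ; cv2.imwrite(f"pics/{n}0.png",cv2.cvtColor(r.grab_frame(n),cv2.COLOR_RGB2BGR))
    print(n,r.camera_params(n))
print(s)
a=[cv2.imread(f"pics/{n}0.png") for n in("scene","side")]
E
```

```text
pics
scene {'fx': 368.9564619560912, 'fy': 368.9564619560912, 'cx': 258.0665545868919, 'cy': 195.47555880643498, 'k1': 0.030255968953216254, 'rvec': array([ 1.05882993,  2.54879934, -0.83662899]), 'tvec': array([ 340.61782369, -243.69004621, 1206.84723204])}
side {'fx': 497.4794470386759, 'fy': 497.4794470386759, 'cx': 253.04205858146778, 'cy': 178.36295205907192, 'k1': -0.11837303851607163, 'rvec': array([ 0.32934092, -2.839975  ,  1.04557543]), 'tvec': array([ 485.54302714,  153.9661805 , 1370.4215893 ])}
wrist {'fx': 277.21536212952236, 'fy': 277.21536212952236, 'cx': 253.74417988161096, 'cy': 198.45123126296596, 'k1': 0.023304953083740917, 'hand_eye': array([[ 3.85951824e-04, -9.65332886e-01, -2.61021591e-01,
         6.73341602e+01],
       [ 9.99999839e-01,  4.81146461e-04, -3.00797877e-04,
         1.73441659e-01],
       [ 4.15959698e-04, -2.61021433e-01,  9.65332916e-01,
        -1.40671127e+02],
       [ 0.00000000e+00,  0.00000000e+00,  0.00000000e+00,
         1.00000000e+00]])}
{'clock': 0.1, 'qpos': array([-1.32238328e+00,  3.53592358e-01,  1.63405344e+00, -1.73168869e-05,
        1.15520053e+00, -2.41412664e-03]), 'qvel': array([-5.85736732e-04, -1.38053855e-03, -2.82183978e-03,  9.67993242e-04,
        4.88293012e-05,  3.56772624e-04]), 'joint_efforts': array([ 2.30799524e-04, -6.06359053e+01, -3.42820537e+01, -2.53685380e-05,
        3.87551830e-03, -6.56647984e-06]), 'eef_pos': array([ 155.01103589, -605.03751721,  233.53104607]), 'tcp_rot': array([-3.14033895e+00,  1.28074627e-05,  2.50834184e-01]), 'contact_force': array([0.59372583, 0.40774456, 0.03114919]), 'wrist_torque': array([-0.00442204,  0.04800494, -0.01877667]), 'grasp_force': 0.0, 'opening': 1.001666729388382}
```

View pics/scene0.png

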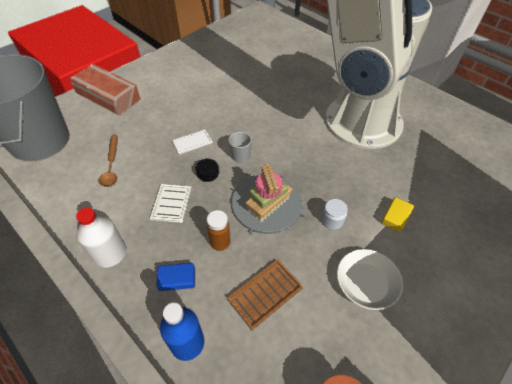

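View pics/side0.png

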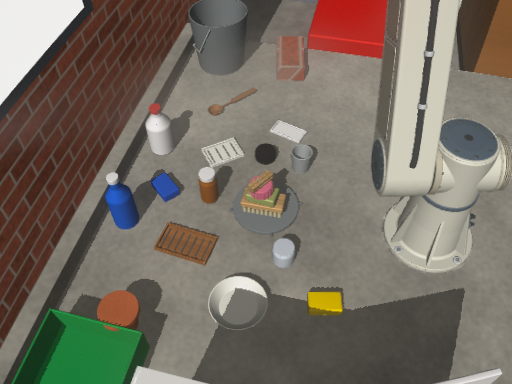

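The scene view shows the lid and stack at (267,204), bowl (370,279), brush tray (265,293), soap dish (171,203), peg tray (192,141) and jar (219,230). The side view agrees: lid (266,203), bowl (238,302), brush tray (187,243), soap dish (222,152), peg tray (288,131), jar (208,185). I'll crop in to get the corners.

```bash
cat > h.py <<'E'
from rig import r
import numpy as np, cv2
from scipy.spatial.transform import Rotation as Ro
def cam(n,s=None):
    p=r.camera_params(n); K=np.array([[p['fx'],0,p['cx']],[0,p['fy'],p['cy']],[0,0,1]]); d=np.array([p['k1'],0,0,0,0.])
    if n=="wrist":
        T=np.eye(4);T[:3,:3]=Ro.from_euler('xyz',s['tcp_rot']).as_matrix();T[:3,3]=s['eef_pos']
        T=np.linalg.inv(T@p['hand_eye']);return K,d,T[:3,:3],T[:3,3]
    return K,d,Ro.from_rotvec(p['rvec']).as_matrix(),p['tvec']
def p2w(c,uv,z):
    K,d,R,t=c; q=cv2.undistortPoints(np.array(uv,float).reshape(-1,1,2),K,d)[:,0]
    D=np.c_[q,np.ones(len(q))]@R; C=-R.T@t
    return C+D*((np.asarray(z)-C[2])/D[:,2])[:,None]
def w2p(c,P):
    K,d,R,t=c; return cv2.projectPoints(np.array(P,float).reshape(-1,1,3),cv2.Rodrigues(R)[0],t,K,d)[0][:,0]
def snap(n,f):
    s=r.sense(); im=r.grab_frame(n)[...,::-1].copy(); cv2.imwrite("pics/"+f,im); return im,cam(n,s),s
def crop(im,x0,y0,x1,y1,k,f): cv2.imwrite("pics/"+f,cv2.resize(im[y0:y1,x0:x1],None,fx=k,fy=k,interpolation=cv2.INTER_CUBIC))
E
python3 - <<'E'
from h import *
crop(cv2.imread("pics/scene0.png"),145,125,345,275,4,"c1.png")
crop(cv2.imread("pics/side0.png"),150,115,350,265,4,"c2.png")
c=cam("scene");d=cam("side")
nm="lid bowl btray sdish ptray".split()
print(p2w(c,[(267,204),(370,279),(265,293),(171,203),(192,141)],0).round()); print(p2w(d,[(266,203),(238,302),(187,243),(222,152),(288,131)],0).round())
E
```

```text
[[ 462.   11.    0.]
 [ 446.  333.    0.]
 [ 647.  181.    0.]
 [ 644. -174.    0.]
 [ 454. -317.    0.]]
[[ 462.   -6.    0.]
 [ 462.  318.    0.]
 [ 644.  178.    0.]
 [ 644. -175.    0.]
 [ 457. -316.    0.]]
```

View pics/c1.png

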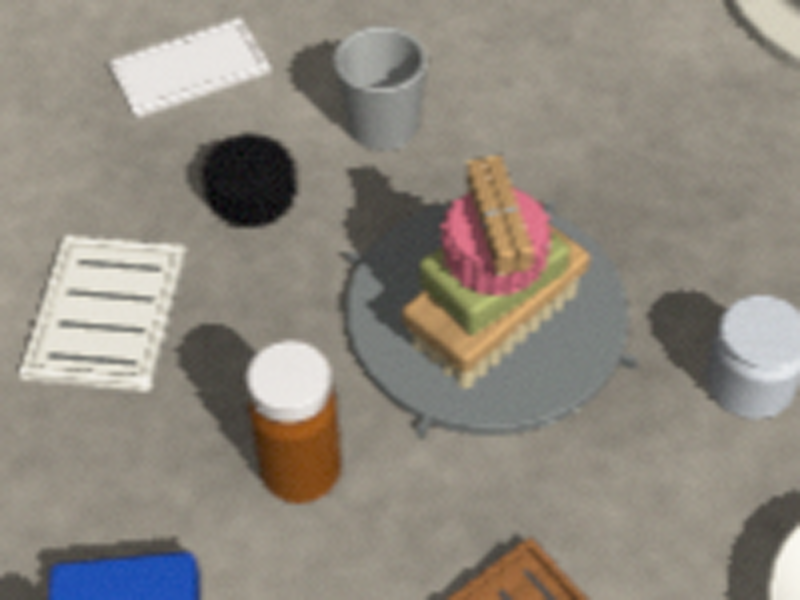

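View pics/c2.png

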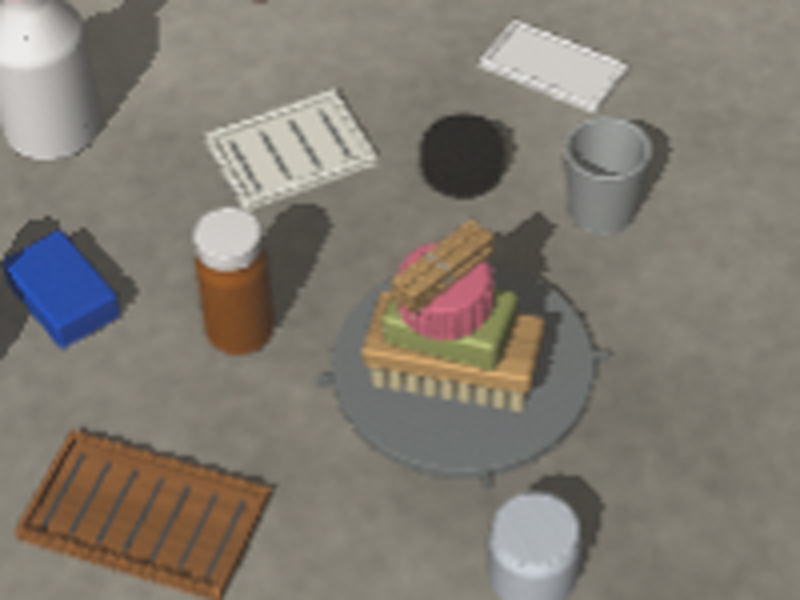

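Crop c1 gives the peg tray, soap dish and stack corners; crop c2 gives the brush tray, soap dish and peg tray corners. The pegs, scrubber, soap and brush are all visible. Now to turn these into positions.

```bash
cat > m.py <<'E'
from h import *
c=cam("scene");d=cam("side")
def f1(a): return (np.array(a)+.5)/4-.5+[145,125]
def f2(a): return (np.array(a)+.5)/4-.5+[150,115]
def rect(n,cm,uv,z):
    P=p2w(cm,uv,z)[:,:2]; L=np.linalg.norm(np.roll(P,-1,0)-P,axis=1)
    e=P[1]-P[0]-(P[3]-P[2]) if L[0]>L[1] else P[2]-P[1]-(P[0]-P[3])
    print(n,P.mean(0).round(1),L.round(),"yaw",round(float(np.degrees(np.arctan2(e[1],e[0]))),1))
rect("ptray",c,f1([(110,62),(242,18),(271,70),(138,115)]),8)
rect("ptray",d,f2([(517,20),(628,68),(598,110),(478,62)]),8)
rect("sdish",c,f1([(65,237),(186,243),(150,388),(22,376)]),10)
rect("sdish",d,f2([(337,90),(378,158),(247,208),(205,135)]),10)
rect("btray",d,f2([(78,430),(273,487),(220,598),(17,535)]),12)
rect("pegs",c,f1([(468,163),(500,157),(532,265),(500,272)]),140)
rect("pegs",d,f2([(472,222),(494,240),(410,303),(393,283)]),140)
print("scrub",p2w(c,f1([(497,240)]),120),p2w(d,f2([(445,287)]),120))
print("lid",p2w(c,f1([(487,308)]),12),p2w(d,f2([(464,366)]),12))
print("jar top",p2w(c,f1([(290,374)]),110),p2w(d,f2([(228,235)]),110))
print("cup~,can~,black",p2w(c,f1([(383,120),(755,385),(250,182)]),[0,0,25]).round())
E
python3 m.py; python3 - <<'E'
from h import *
for n,b in(("scene",(325,240,415,315)),("side",(200,268,275,335))):
    im=cv2.imread(f"pics/{n}0.png"); x0,y0,x1,y1=b
    cm=cam(n)
    # rim: project circle, score white-vs-outside edge by gradient along rim
    g=cv2.GaussianBlur(cv2.cvtColor(im,cv2.COLOR_BGR2GRAY),(0,0),.8).astype(np.float32)
    t=np.linspace(0,2*np.pi,120); best=None
    for x in np.arange(425,485,1.5):
        for y in np.arange(290,345,1.5):
            def s(R): 
                p=w2p(cm,np.c_[x+R*np.cos(t),y+R*np.sin(t),0*t+30]).astype(np.float32); return cv2.remap(g,p[:,0].copy(),p[:,1].copy(),1).ravel()
            v=np.clip(s(72)-s(78),0,60).mean()
            if best is None or v>best[0]: best=(v,x,y)
    print("bowl",n,best)
E
```

```text
ptray [ 457.6 -309.2] [109.  63. 106.  61.] yaw 161.9
ptray [ 454.7 -308.9] [107.  55. 111.  61.] yaw 161.4
sdish [ 643.8 -170.2] [ 84. 120.  84. 115.] yaw 39.8
sdish [ 639.5 -169.5] [ 84. 113.  87. 115.] yaw 39.7
btray [642.7 184.1] [148.  93. 150.  93.] yaw 174.2
pegs [477.8  27.7] [20. 85. 19. 85.] yaw 56.5
pegs [470.6  27.6] [22. 78. 21. 75.] yaw 57.8
scrub [[481.84849809  30.51696356 120.        ]] [[468.01735465  32.57888782 120.        ]]
lid [[463.81655881   9.91611101  12.        ]] [[458.73666259  14.31638325  12.        ]]
jar top [[630.23225004   9.46311753 110.        ]] [[627.61747589  12.23226382 110.        ]]
cup~,can~,black [[ 387. -171.    0.]
 [ 377.  172.    0.]
 [ 510. -177.   25.]]
bowl scene (np.float32(39.60123), np.float64(461.0), np.float64(332.0))
bowl side (np.float32(32.03797), np.float64(458.0), np.float64(333.5))
```

Both cameras agree to within a few mm and the sizes check out. Next is a planner that works out rows for me to type, for a close look at the stack from above.

```bash
cat > plan.py <<'E'
import sys; from h import *
# usage: plan.py x y z yawdeg [n]   rows [turn z, (x,y,z)] in rad, m, tool kept pointing down
a=[float(v) for v in sys.argv[1:]]; s=r.sense()
p=s['eef_pos'].copy(); R=Ro.from_euler('xyz',s['tcp_rot'])
T=np.array(a[:3]); G=Ro.from_euler('xyz',[np.pi,0,np.radians(a[3])])
rv=(R.inv()*G).as_rotvec()
if abs(rv[2])>np.pi: print("long")
D=np.linalg.norm(T-p); n=int(a[4]) if len(a)>4 else max(1,int(np.ceil(max(D/45,np.linalg.norm(rv)/.14))))
print("from",p.round(1),"dist",D.round(1),"n",n,"turn",rv.round(4),"q",s['qpos'].round(2))
st=rv/n
for i in range(n):
    sh=R.inv().apply((T-p)/n)/1000
    print([list((st).round(4)),list(sh.round(4))]); R=R*Ro.from_rotvec(st)
    p=p  # equal world steps
    T=T-(T-p)*0
E
python3 plan.py 472 28 265 57
```

```text
from [ 155.  -605.1  233.6] dist 708.7 n 16 turn [-1.10e-03 -4.00e-04 -7.44e-01] q [-1.32  0.35  1.63  0.    1.16 -0.  ]
[[np.float64(-0.0001), np.float64(-0.0), np.float64(-0.0465)], [np.float64(0.029), np.float64(-0.0334), np.float64(-0.0019)]]
[[np.float64(-0.0001), np.float64(-0.0), np.float64(-0.0465)], [np.float64(0.0305), np.float64(-0.032), np.float64(-0.0019)]]
[[np.float64(-0.0001), np.float64(-0.0), np.float64(-0.0465)], [np.float64(0.032), np.float64(-0.0306), np.float64(-0.0019)]]
[[np.float64(-0.0001), np.float64(-0.0), np.float64(-0.0465)], [np.float64(0.0334), np.float64(-0.0291), np.float64(-0.0019)]]
[[np.float64(-0.0001), np.float64(-0.0), np.float64(-0.0465)], [np.float64(0.0347), np.float64(-0.0275), np.float64(-0.0019)]]
[[np.float64(-0.0001), np.float64(-0.0), np.float64(-0.0465)], [np.float64(0.0359), np.float64(-0.0258), np.float64(-0.0019)]]
[[np.float64(-0.0001), np.float64(-0.0), np.float64(-0.0465)], [np.float64(0.0371), np.float64(-0.0241), np.float64(-0.0019)]]
[[np.float64(-0.0001), np.float64(-0.0), np.float64(-0.0465)], [np.float64(0.0382), np.float6
[... 339 characters left out ...]
(-0.0465)], [np.float64(0.0409), np.float64(-0.0169), np.float64(-0.002)]]
[[np.float64(-0.0001), np.float64(-0.0), np.float64(-0.0465)], [np.float64(0.0417), np.float64(-0.0149), np.float64(-0.002)]]
[[np.float64(-0.0001), np.float64(-0.0), np.float64(-0.0465)], [np.float64(0.0423), np.float64(-0.013), np.float64(-0.002)]]
[[np.float64(-0.0001), np.float64(-0.0), np.float64(-0.0465)], [np.float64(0.0429), np.float64(-0.011), np.float64(-0.002)]]
[[np.float64(-0.0001), np.float64(-0.0), np.float64(-0.0465)], [np.float64(0.0433), np.float64(-0.009), np.float64(-0.002)]]
[[np.float64(-0.0001), np.float64(-0.0), np.float64(-0.0465)], [np.float64(0.0437), np.float64(-0.007), np.float64(-0.002)]]
```

```bash
cat > plan.py <<'E'
import sys; from h import *
# plan.py x y z yawdeg: shift in the present tool axes (m), then turn (rad), tool pointing down
a=[float(v) for v in sys.argv[1:]]; s=r.sense()
R=Ro.from_euler('xyz',s['tcp_rot']); sh=R.inv().apply(np.array(a[:3])-s['eef_pos'])/1000
rv=(R.inv()*Ro.from_euler('xyz',[np.pi,0,np.radians(a[3])])).as_rotvec()
n=int(np.ceil(np.linalg.norm(sh)/.045)); m=int(np.ceil(np.linalg.norm(rv)/.145))
print("shift",sh.round(4),n,"x",(sh/max(n,1)).round(4),"| turn",rv.round(3),m,"x",(rv/max(m,1)).round(4),"q",s['qpos'].round(2))
E
python3 -m jog '[[[0,0,0],[0.029,-0.0334,-0.0019],0.1],[[0,0,0],[0.029,-0.0334,-0.0019],0.1],[[0,0,0],[0.029,-0.0334,-0.0019],0.1],[[0,0,0],[0.029,-0.0334,-0.0019],0.1],[[0,0,0],[0.029,-0.0334,-0.0019],0.1],[[0,0,0],[0.029,-0.0334,-0.0019],0.1],[[0,0,0],[0.029,-0.0334,-0.0019],0.1],[[0,0,0],[0.029,-0.0334,-0.0019],0.1],[[0,0,0],[0.029,-0.0334,-0.0019],0.1],[[0,0,0],[0.029,-0.0334,-0.0019],0.1],[[0,0,0],[0.029,-0.0334,-0.0019],0.1],[[0,0,0],[0.029,-0.0334,-0.0019],0.1]]'
python3 -m jog '[[[0,0,0],[0.029,-0.0334,-0.0019],0.1],[[0,0,0],[0.029,-0.0334,-0.0019],0.1],[[0,0,0],[0.029,-0.0334,-0.0019],0.1],[[0,0,0],[0.029,-0.0334,-0.0019],0.1],[[0,0,-0.124],[0,0,0],0.1],[[0,0,-0.124],[0,0,0],0.1],[[0,0,-0.124],[0,0,0],0.1],[[0,0,-0.124],[0,0,0],0.1],[[0,0,-0.124],[0,0,0],0.1],[[0,0,-0.124],[0,0,0],0.1],[[0,0,0],[0,0,0],0.1],[[0,0,0],[0,0,0],0.1]]'
python3 - <<'E'
from h import *
im,c,s=snap("wrist","w1.png"); cv2.imwrite("pics/w1b.png",cv2.resize(im,None,fx=1.56,fy=1.56,interpolation=2)); print(s['eef_pos'],s['tcp_rot'],s['opening'],s['qpos'])
im,c,s=snap("side","s1.png"); crop(im,180,60,330,220,3,"s1b.png")
E
```

```text
clock: 1.35
eef_pos: [393.1, -129.1, 257.2]
tcp_rot: [3.141, -0.0, 0.251]
contact_force: [0.7, -0.7, 0.4]
opening: 0.549
grasp_force: 0.0
clock: 2.55
eef_pos: [471.8, 27.4, 264.5]
tcp_rot: [-3.141, 0.0, 0.991]
contact_force: [0.7, 0.3, -0.1]
opening: 0.551
grasp_force: 0.0
[471.8458205   27.3683844  264.45904425] [-3.14135931e+00  1.45389179e-04  9.91125480e-01] 0.5506631378756545 [5.47489729e-02 8.07978287e-02 1.91237669e+00 2.32487311e-05
 1.14869225e+00 6.34410309e-01]
```

View pics/w1b.png

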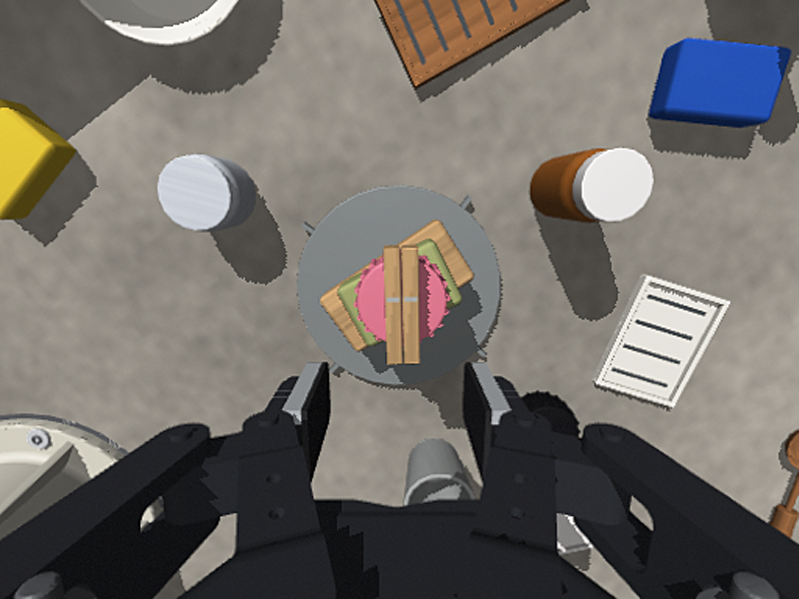

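View pics/s1b.png

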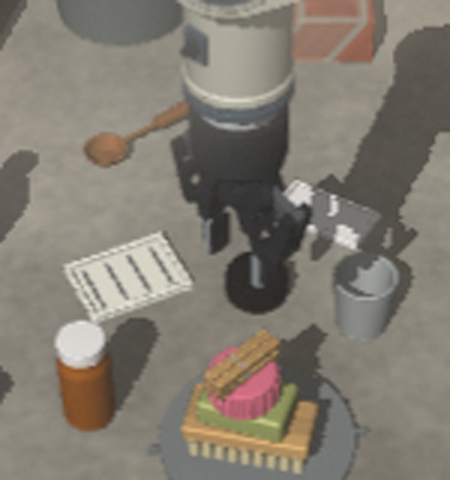

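The wrist view shows the peg corners at (384,247)-(420,363), scrubber centre (402,300), the soap and brush corners, the soap dish, and the fingertip inner edges at (328,363) and (465,363). In the side view the fingertips stand clear above the stack.

```bash
cat > m2.py <<'E'
from h import *
import m
from m import rect
s=dict(eef_pos=np.array([471.85,27.37,264.46]),tcp_rot=np.array([-3.14136,0,.99113])); w=cam("wrist",s)
g=lambda a:(np.array(a,float)+.5)/1.5625-.5
print("--wrist")
rect("pegs",w,g([(384,247),(418,247),(420,363),(387,364)]),140)
print("scrub",p2w(w,g([(402,299)]),120))
rect("soap",w,g([(433,239),(461,300),(366,345),(338,286)]),86)
rect("brush",w,g([(440,221),(474,277),(363,351),(320,300)]),56)
rect("sdish",w,g([(645,275),(731,302),(672,408),(593,384)]),10)
print("lid",p2w(w,g([(399,286)]),12),"jar",p2w(w,g([(617,184)]),110))
for z in (215,225,235,240,245,250):
    P=p2w(w,g([(328,363),(465,363)]),z); q=(P-s['eef_pos'])@Ro.from_euler('xyz',s['tcp_rot']).as_matrix(); print(z,q.round(1).tolist())
E
python3 m2.py | sed -n '/--wrist/,$p'
```

```text
--wrist
pegs [474.1  22.6] [21. 76. 22. 76.] yaw -121.8
scrub [[474.43144873  23.0637359  120.        ]]
soap [470.8  20.8] [51. 81. 51. 79.] yaw 173.2
brush [468.8  18.8] [ 53. 112.  57. 117.] yaw -179.1
sdish [ 642.6 -172. ] [ 86. 114.  85. 114.] yaw -141.2
lid [[465.60933715  12.38035854  12.        ]] jar [[631.82483077   8.93791753 110.        ]]
215 [[-10.1, -31.3, 49.5], [-10.1, 33.1, 49.5]]
225 [[-6.1, -29.6, 39.5], [-6.0, 31.4, 39.5]]
235 [[-2.0, -27.9, 29.5], [-2.0, 29.7, 29.5]]
240 [[-0.0, -27.0, 24.5], [0.0, 28.9, 24.5]]
245 [[2.0, -26.2, 19.5], [2.1, 28.0, 19.5]]
250 [[4.0, -25.3, 14.5], [4.1, 27.2, 14.5]]
```

```bash
cat > t.py <<'E'
from h import *
s=dict(eef_pos=np.array([471.85,27.37,264.46]),tcp_rot=np.array([-3.14136,0,.99113])); d=cam("side")
R=Ro.from_euler('xyz',s['tcp_rot']).as_matrix()
for z in (-3,10,20,30):
    P=[R@np.array([x,y,z])+s['eef_pos'] for x,y in((11,-27),(-11,-27),(11,27),(-11,27))]
    print(z,((w2p(d,P)-[180,60]+.5)*3-.5).round().tolist())
im=cv2.imread("pics/s1.png"); crop(im,225,110,285,170,9,"s1c.png")
E
python3 t.py
```

```text
-3 [[253.0, 284.0], [272.0, 271.0], [208.0, 250.0], [227.0, 237.0]]
10 [[253.0, 295.0], [272.0, 282.0], [208.0, 261.0], [227.0, 248.0]]
20 [[253.0, 303.0], [272.0, 290.0], [208.0, 269.0], [227.0, 256.0]]
30 [[253.0, 312.0], [272.0, 298.0], [208.0, 278.0], [227.0, 265.0]]
```

View pics/s1c.png

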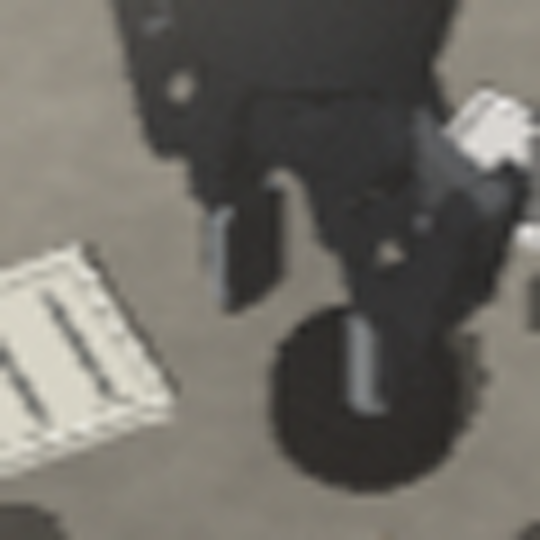

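```bash
cat >> m2.py <<'E'
from m import f1,f2,c,d
def tri(n,L):
    A=[];b=[]
    for cm,uv in L:
        X0=p2w(cm,[uv],0)[0];X1=p2w(cm,[uv],200)[0];u=(X1-X0)/np.linalg.norm(X1-X0);M=np.eye(3)-np.outer(u,u);A.append(M);b.append(M@X0)
    X=np.linalg.solve(sum(A),sum(b)); print(n,X.round(1),[round(float(np.linalg.norm(M@X-q)),1) for M,q in zip(A,b)])
print("cams",(-c[2].T@c[3]).round(),(-d[2].T@d[3]).round(),(-w[2].T@w[3]).round())
tri("pegs",[(c,f1((500,214))),(d,f2((442,262))),(w,g((402,305)))])
tri("scrub",[(c,f1((497,240))),(d,f2((445,287))),(w,g((402,299)))])
tri("jar",[(c,f1((290,374))),(d,f2((228,235))),(w,g((617,184)))])
tri("tipL/R side+wrist",[(d,np.array([180,60])+np.array([211.7,252.7])/3),(w,g((465,363)))])
tri("tipL/R side+wrist",[(d,np.array([180,60])+np.array([257.7,286.7])/3),(w,g((328,363)))])
E
python3 m2.py | sed -n '/^cams/,$p'
```

```text
cams [901. 392. 816.] [ 272.  862. 1149.] [509.  83. 405.]
pegs [473.   22.6 131.8] [1.4, 1.1, 0.8]
scrub [471.6  20.1 103.1] [1.5, 1.0, 1.0]
jar [630.1   9.3 108.6] [0.6, 2.2, 2.2]
tipL/R side+wrist [497.2  20.8 262.5] [0.8, 0.8]
tipL/R side+wrist [453.4  44.7 255.4] [1.8, 1.8]
```

```bash
python3 plan.py 473.5 22.6 152 58.2
```

```text
shift [-0.0031  0.004   0.1125] 3 x [-0.001   0.0013  0.0375] | turn [-0.     0.    -0.024] 1 x [-0.0001  0.     -0.0238] q [0.05 0.08 1.91 0.   1.15 0.63]
```

```bash
python3 -m jog '[[[0,0,0],[-0.0031,0.004,0.02],0.0],[[0,0,-0.024],[0,0,0.025],0.0],[[0,0,0],[0,0,0.025],0.0],[[0,0,0],[0,0,0.022],0.0],[[0,0,0],[0,0,0.02],0.0],[[0,0,0],[0,0,0],0.0]]'
python3 - <<'E'
from h import *
im,c,s=snap("wrist","w2.png"); a=cv2.resize(im[150:384,120:400],None,fx=2,fy=2,interpolation=2)
im,c,s=snap("side","s2.png"); b=cv2.resize(im[115:232,220:310],None,fx=4,fy=4,interpolation=2); cv2.imwrite("pics/ws2.png",np.hstack([a,b[:468,:240]])); print(a.shape,b.shape)
E
```

```text
clock: 3.25
eef_pos: [471.8, 22.5, 150.4]
tcp_rot: [-3.138, 0.003, 1.017]
contact_force: [0.5, -0.5, -0.1]
opening: 0.502
grasp_force: 0.0
(468, 560, 3) (468, 360, 3)
```

View pics/ws2.png

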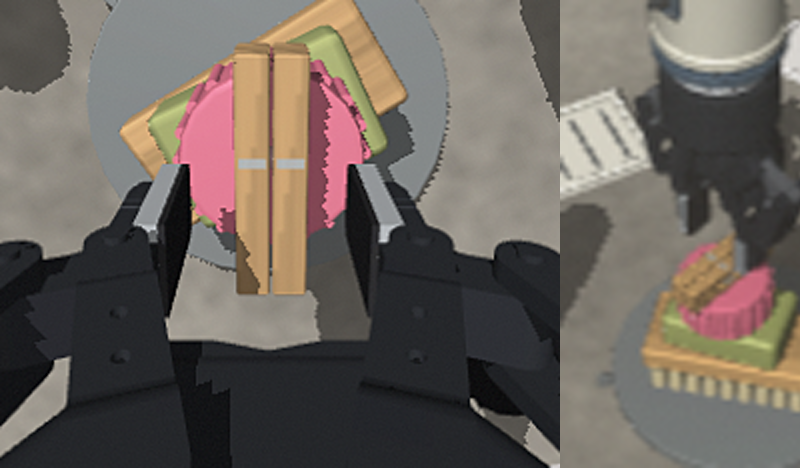

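The wrist crop shows the fingertips straddling the pegs at their middle, with inner edges at columns 190 and 348, row 165. In the side crop the tips are at about (690,232) and (740,268).

```bash
cat > t2.py <<'E'
from h import *
import m2
from m2 import tri
s=r.sense(); print("NOW",s['eef_pos'],s['tcp_rot']); w=cam("wrist",s); d=cam("side")
tri("A",[(d,(252.4,173)),(w,(294,232.5))]); tri("B",[(d,(265,182)),(w,(214.5,232.5))])
tri("Btop",[(d,(265,182)),(w,(194,247))])
m2.rect("pegs",w,np.array([(235,53),(307,53),(306,293),(237,293)])/2+[120,150],140)
R=Ro.from_euler('xyz',s['tcp_rot']).as_matrix()
for z in(0,6,12,18,24): print(z,w2p(w,[R@np.array([x,y,z])+s['eef_pos'] for x,y in((11,25),(0,25),(11,21))]).round(1).tolist())
E
python3 t2.py | sed -n '/^NOW/,$p'
```

```text
NOW [473.66288338  22.60307649 152.80373788] [-3.14109586e+00  3.74195912e-04  1.01773531e+00]
A [496.6  15.2 146.8] [1.5, 1.5]
B [457.2  37.9 145.2] [2.1, 2.1]
Btop [452.1  44.2 158.8] [2.8, 2.8]
pegs [475.3  21.2] [20. 77. 22. 77.] yaw -121.5
0 [[297.9, 230.2], [297.1, 248.9], [290.5, 230.2]]
6 [[296.3, 226.3], [295.5, 244.3], [289.2, 226.3]]
12 [[294.7, 222.6], [294.0, 240.1], [287.9, 222.6]]
18 [[293.3, 219.2], [292.7, 236.1], [286.7, 219.2]]
24 [[292.0, 216.0], [291.4, 232.4], [285.6, 216.0]]
```

```bash
python3 -m jog '[[[0,0,0],[0,0.0015,0.012],0.0],[[0,0,0],[0,0,0],-0.5],[[0,0,0],[0,0,0],-1],[[0,0,0],[0,0,0],-1],[[0,0,0],[0,0,0],-1],[[0,0,0],[0,0,0],-1]]' 25
python3 - <<'E'
from h import *
im,c,s=snap("wrist","w3.png"); a=cv2.resize(im[150:384,120:400],None,fx=2,fy=2,interpolation=2)
im,c,s=snap("side","s3.png"); b=cv2.resize(im[115:232,220:310],None,fx=4,fy=4,interpolation=2); cv2.imwrite("pics/ws3.png",np.hstack([a,b[:468,:240]])); print(s['eef_pos'])
E
```

```text
clock: 3.95
eef_pos: [475.1, 21.8, 140.8]
tcp_rot: [3.141, -0.0, 1.019]
contact_force: [0.4, -0.5, -0.4]
opening: 0.24
grasp_force: 24.5
[475.00620057  21.83332565 140.75567143]
```

View pics/ws3.png

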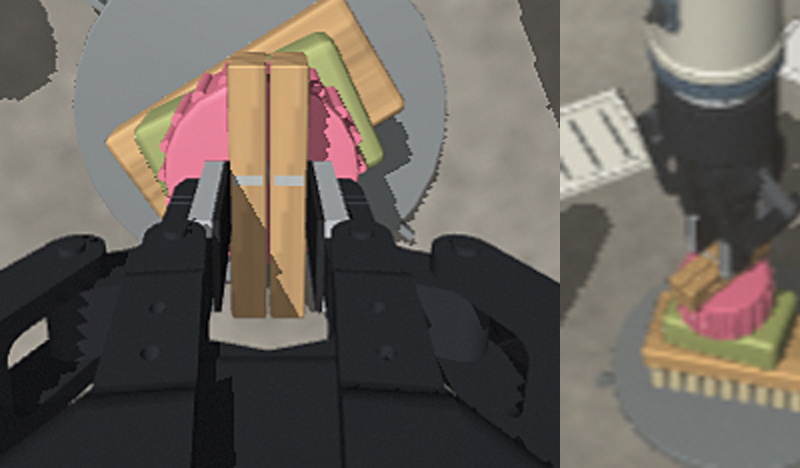

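The pegs are held: opening 0.24 is about 20 mm, with 24.5 N on the pads. I'll lift and carry them to the peg tray.

```bash
python3 -m jog '[[[0,0,0],[0,0,-0.015],-1],[[0,0,0],[0,0,-0.03],-1],[[0,0,0],[0,0,-0.04],-1],[[0,0,0],[0,0,-0.03],-1],[[0,0,0],[0,0,0],-1]]'; python3 plan.py 456 -309 200 -18.3
```

```text
clock: 4.55
eef_pos: [477.3, 21.9, 259.8]
tcp_rot: [3.136, -0.004, 1.019]
contact_force: [-0.1, 0.5, 0.0]
opening: 0.241
grasp_force: 24.5
shift [-0.2932  0.155   0.0595] 8 x [-0.0367  0.0194  0.0074] | turn [ 0.002 -0.007  1.338] 10 x [ 0.0002 -0.0007  0.1338] q [0.04 0.09 1.91 0.   1.13 0.59]
```

```bash
python3 -m jog '[[[0,0,0],[-0.0367,0.0194,0.0],-1],[[0,0,0],[-0.0367,0.0194,0.0],-1],[[0,0,0],[-0.0367,0.0194,0],-1],[[0,0,0],[-0.0367,0.0194,0],-1],[[0,0,0],[-0.0367,0.0194,0],-1],[[0,0,0],[-0.0367,0.0194,0],-1],[[0,0,0],[-0.0367,0.0194,0],-1],[[0,0,0],[-0.0367,0.0194,0],-1]]'
python3 -m jog '[[[0,0,0.134],[0,0,0],-1],[[0,0,0.134],[0,0,0],-1],[[0,0,0.134],[0,0,0],-1],[[0,0,0.134],[0,0,0],-1],[[0,0,0.134],[0,0,0],-1],[[0,0,0.134],[0,0,0],-1],[[0,0,0.134],[0,0,0],-1],[[0,0,0.134],[0,0,0],-1],[[0,0,0.134],[0,0,0],-1],[[0,0,0.134],[0,0,0],-1],[[0,0,0],[0,0,0],-1],[[0,0,0],[0,0,0],-1]]'
python3 plan.py 456 -309 130 -18.3
```

```text
clock: 5.35
eef_pos: [452.4, -311.1, 254.7]
tcp_rot: [-3.141, -0.0, 1.019]
contact_force: [0.6, -0.3, -0.9]
opening: 0.241
grasp_force: 24.6
clock: 6.55
eef_pos: [452.9, -309.4, 254.9]
tcp_rot: [-3.141, 0.001, -0.317]
contact_force: [0.3, -0.0, -0.8]
opening: 0.238
grasp_force: 24.6
shift [ 0.003  -0.0013  0.1249] 3 x [ 0.001  -0.0004  0.0416] | turn [-0.     0.001  0.002] 1 x [-0.0003  0.0009  0.0021] q [-0.6   0.21  1.77  0.    1.15  1.29]
```

```bash
python3 -m jog '[[[0,0,0],[0.003,-0.001,0.04],-1],[[0,0,0],[0,0,0.045],-1],[[0,0,0],[0,0,0.045],-1],[[0,0,0],[0,0,0.04],-1],[[0,0,0],[0,0,0.03],-1],[[0,0,0],[0,0,0.02],-1],[[0,0,0],[0,0,0.005],-1],[[0,0,0],[0,0,0],-1],[[0,0,0],[0,0,0],-1]]'
```

```text
clock: 7.45
eef_pos: [456.9, -310.0, 31.6]
tcp_rot: [3.141, -0.001, -0.32]
contact_force: [0.3, 0.3, 0.1]
opening: 0.236
grasp_force: 24.6
```

```bash
python3 -m jog '[[[0,0,0],[0,0,0.003],-1],[[0,0,0],[0,0,0.002],-1],[[0,0,0],[0,0,0],-1]]';python3 -m jog '[[[0,0,0],[0,0,0.001],-1],[[0,0,0],[0,0,0.001],-1],[[0,0,0],[0,0,0],-1]]'
```

```text
clock: 7.75
eef_pos: [456.4, -309.7, 25.9]
tcp_rot: [3.141, -0.001, -0.321]
contact_force: [-0.1, -0.9, -0.2]
opening: 0.245
grasp_force: 24.6
clock: 8.05
eef_pos: [456.3, -309.6, 23.7]
tcp_rot: [3.142, -0.0, -0.321]
contact_force: [0.9, -0.2, 0.6]
opening: 0.242
grasp_force: 24.8
```

```bash
for i in 1 2 3; do python3 -m jog '[[[0,0,0],[0,0,0.001],-1],[[0,0,0],[0,0,0],-1]]' | grep -E 'eef|contact'; done
```

```text
eef_pos: [456.4, -309.6, 23.5]
contact_force: [-2.7, 1.7, 13.9]
eef_pos: [456.4, -309.7, 23.4]
contact_force: [-6.8, 4.7, 24.8]
eef_pos: [456.8, -309.9, 22.8]
contact_force: [-6.3, 4.9, 28.0]
```

```bash
python3 -m jog '[[[0,0,0],[0,0,-0.002],-1],[[0,0,0],[0,0,-0.0005],-1],[[0,0,0],[0,0,0],-0.3],[[0,0,0],[0,0,0],-0.1],[[0,0,0],[0,0,0],-0.1],[[0,0,0],[0,0,-0.01],-0.1],[[0,0,0],[0,0,-0.02],0.2],[[0,0,0],[0,0,-0.04],0.5],[[0,0,0],[0,0,-0.045],1],[[0,0,0],[0,0,-0.045],1],[[0,0,0],[0,0,-0.045],1],[[0,0,0],[0,0,0],1]]'
python3 - <<'E'
from h import *
s=r.sense();im,c,s=snap("wrist","w4.png");cv2.imwrite("pics/w4b.png",im)
E
python3 plan.py 474 23 255 50
```

```text
clock: 9.85
eef_pos: [459.1, -311.5, 235.2]
tcp_rot: [3.139, -0.01, -0.321]
contact_force: [0.4, 0.7, -0.2]
opening: 1.004
grasp_force: 0.0
shift [-0.0898 -0.3216 -0.0242] 8 x [-0.0112 -0.0402 -0.003 ] | turn [ 0.006 -0.005 -1.194] 9 x [ 0.0006 -0.0005 -0.1327] q [-0.6   0.24  1.8   0.    1.1   1.29]
```

View pics/w4b.png

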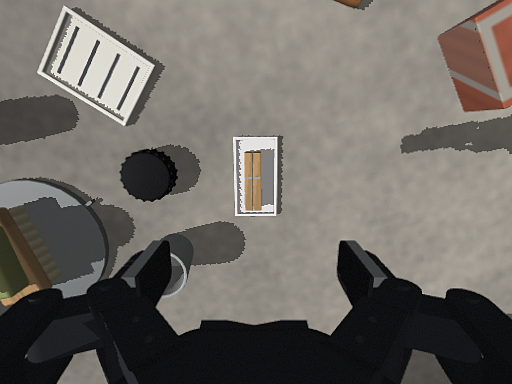

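The pegs lie flat inside the peg tray (tray 235–280 x 137–215, pegs 244–262 x 152–210). On to the scrubber, measured by colour from above.

```bash
python3 -m jog '[[[0,0,0],[-0.0112,-0.0402,-0.003],1],[[0,0,0],[-0.0112,-0.0402,-0.003],1],[[0,0,0],[-0.0112,-0.0402,-0.003],1],[[0,0,0],[-0.0112,-0.0402,-0.003],1],[[0,0,0],[-0.0112,-0.0402,-0.003],1],[[0,0,0],[-0.0112,-0.0402,-0.003],1],[[0,0,0],[-0.0112,-0.0402,-0.003],1],[[0,0,0],[-0.0112,-0.0402,-0.003],1],[[0,0,-0.1],[0,0,0],1],[[0,0,-0.1],[0,0,0],1],[[0,0,0],[0,0,0],1],[[0,0,0],[0,0,0],1]]'
cat > look.py <<'E'
from h import *
import sys
def blob(im,f):
    b,g,rr=[im[...,i].astype(int) for i in range(3)]; M=f(b,g,rr).astype(np.uint8)
    M=cv2.morphologyEx(M,cv2.MORPH_OPEN,np.ones((3,3))); n,L,st,_=cv2.connectedComponentsWithStats(M)
    k=1+np.argmax(st[1:,4]); return (L==k).astype(np.uint8)
if __name__=="__main__":
    im,w,s=snap("wrist",sys.argv[1]); print(s['eef_pos'].round(1),np.degrees(s['tcp_rot']).round(1))
    M=blob(im,lambda b,g,R:(R-g>50)&(b-g>5)&(R>120)); cs=cv2.findContours(M,0,2)[0][0].reshape(-1,2)
    for z in(112,120):
        P=p2w(w,cs,z)[:,:2]; (cx,cy),R=cv2.minEnclosingCircle(P.astype(np.float32)); print("scrub",z,cx,cy,R,P.min(0),P.max(0))
E
python3 look.py w5.png
```

```text
clock: 11.1
eef_pos: [472.2, 23.8, 251.3]
tcp_rot: [3.141, 0.001, -0.124]
contact_force: [0.4, 1.1, 0.3]
opening: 0.994
grasp_force: 0.0
[472.2  23.8 251.3] [ 1.8e+02  1.0e-01 -7.1e+00]
scrub 112 472.20819091796875 21.05692481994629 33.64003372192383 [439.58825737  -9.74586501] [505.33164119  54.00455842]
scrub 120 474.1236877441406 20.907466888427734 32.67854690551758 [442.43612583  -9.01495382] [506.30050573  52.91342624]
```

```bash
python3 plan.py 474.2 21.4 114 -7.1
```

```text
shift [0.0023 0.002  0.1375] 4 x [0.0006 0.0005 0.0344] | turn [ 0.     0.001 -0.   ] 1 x [ 0.0002  0.0012 -0.0004] q [0.05 0.1  1.93 0.   1.12 1.74]
```

```bash
python3 -m jog '[[[0,0,0],[0.0023,0.002,0.04],1],[[0,0,0],[0,0,0.04],1],[[0,0,0],[0,0,0.03],1],[[0,0,0],[0,0,0.018],1],[[0,0,0],[0,0,0.0095],1],[[0,0,0],[0,0,0],1],[[0,0,0],[0,0,0],1]]'; python3 -m jog '[[[0,0,0],[0,0,0],0.5],[[0,0,0],[0,0,0],0.2],[[0,0,0],[0,0,0],-0.2],[[0,0,0],[0,0,0],-0.2]]' 25
```

```text
clock: 11.85
eef_pos: [475.3, 21.5, 115.2]
tcp_rot: [-3.141, -0.001, -0.122]
contact_force: [-0.1, -0.4, -0.2]
opening: 0.996
grasp_force: 0.0
clock: 12.25
eef_pos: [475.6, 21.6, 116.0]
tcp_rot: [-3.141, -0.002, -0.121]
contact_force: [-1.8, -0.4, 8.6]
opening: 0.7
grasp_force: 25.0
```

```bash
python3 -m jog '[[[0,0,0],[0,0,-0.004],-0.2],[[0,0,0],[0,0,-0.01],-0.2],[[0,0,0],[0,0,-0.03],-0.2],[[0,0,0],[0,0,-0.04],-0.2],[[0,0,0],[0,0,-0.03],-0.2],[[0,0,0],[0,0,0],-0.2],[[0,0,0],[0,0,0],-0.2]]';python3 look.py w6.png; python3 plan.py 459.5 333 227 -7
```

```text
clock: 12.95
eef_pos: [475.1, 21.7, 229.7]
tcp_rot: [-3.141, -0.002, -0.121]
contact_force: [0.3, 0.0, -1.0]
opening: 0.693
grasp_force: 27.4
[475.1  21.7 229.7] [-1.8e+02 -1.0e-01 -6.9e+00]
scrub 112 418.020263671875 29.460163116455078 63.67701721191406 [354.86223072 -26.24636957] [481.17824864  86.45160618]
scrub 120 421.84765625 28.976940155029297 61.70615005493164 [360.64443032 -25.00541663] [483.05082789  84.20443221]
shift [-0.0525 -0.3073  0.0016] 7 x [-0.0075 -0.0439  0.0002] | turn [-0.     0.     0.001] 1 x [-0.      0.      0.0009] q [0.04 0.12 1.95 0.   1.07 1.73]
```

```bash
python3 -m jog '[[[0,0,0],[-0.0075,-0.0439,0],-0.2],[[0,0,0],[-0.0075,-0.0439,0],-0.2],[[0,0,0],[-0.0075,-0.0439,0],-0.2],[[0,0,0],[-0.0075,-0.0439,0],-0.2],[[0,0,0],[-0.0075,-0.0439,0],-0.2],[[0,0,0],[-0.0075,-0.0439,0],-0.2],[[0,0,0],[-0.0075,-0.0439,0],-0.2],[[0,0,0],[0,0,0.03],-0.2],[[0,0,0],[0,0,0.03],-0.2],[[0,0,0],[0,0,0],-0.2],[[0,0,0],[0,0,0],-0.2]]'; python3 plan.py 459.5 333 40 -7;
```

```text
clock: 14.1
eef_pos: [459.2, 332.4, 167.7]
tcp_rot: [3.14, 0.002, -0.121]
contact_force: [0.5, -0.0, 0.5]
opening: 0.695
grasp_force: 27.6
shift [ 0.0005 -0.0009  0.1277] 3 x [ 0.0002 -0.0003  0.0426] | turn [0.002 0.002 0.001] 1 x [0.002  0.0022 0.0008] q [0.62 0.34 1.82 0.   0.99 2.32]
```

```bash
python3 -m jog '[[[0,0,0],[0,-0.001,0.04],-0.2],[[0,0,0],[0,0,0.04],-0.2],[[0,0,0],[0,0,0.03],-0.2],[[0,0,0],[0,0,0.014],-0.2],[[0,0,0],[0,0,0],-0.2],[[0,0,0],[0,0,0],-0.2]]'; for i in 1 2 3 4 5; do python3 -m jog '[[[0,0,0],[0,0,0.001],-0.2],[[0,0,0],[0,0,0.001],-0.2],[[0,0,0],[0,0,0],-0.2]]' | grep -E 'eef|contact'; done
```

```text
clock: 14.7
eef_pos: [461.1, 334.6, 46.1]
tcp_rot: [-3.14, -0.001, -0.122]
contact_force: [0.2, -0.5, -0.4]
opening: 0.691
grasp_force: 27.6
eef_pos: [460.4, 334.3, 43.4]
contact_force: [0.0, -0.3, -1.2]
eef_pos: [459.9, 334.0, 40.5]
contact_force: [-0.0, -0.5, -1.3]
eef_pos: [459.8, 333.9, 38.3]
contact_force: [0.7, 0.1, -0.6]
eef_pos: [459.9, 334.0, 36.4]
contact_force: [1.1, -0.1, -0.4]
eef_pos: [460.1, 334.1, 35.1]
contact_force: [-2.6, -0.9, 6.0]
```

```bash
python3 -m jog '[[[0,0,0],[0,0,-0.001],-0.2],[[0,0,0],[0,0,0],0.5],[[0,0,0],[0,0,0],0.7],[[0,0,0],[0,0,0],0.7],[[0,0,0],[0,0,-0.015],0.7],[[0,0,0],[0,0,-0.03],0.8],[[0,0,0],[0,0,-0.045],1],[[0,0,0],[0,0,-0.045],1],[[0,0,0],[0,0,-0.04],1],[[0,0,0],[0,0,-0.04],1],[[0,0,0],[0,0,0],1],[[0,0,0],[0,0,0],1]]'
python3 - <<'E'
from h import *
im,w,s=snap("wrist","w7.png"); cv2.imwrite("pics/w7b.png",im)
E
python3 plan.py 471 21 240 -7
```

```text
clock: 17.4
eef_pos: [460.3, 334.2, 252.4]
tcp_rot: [-3.14, -0.002, -0.121]
contact_force: [-0.7, -1.1, -1.1]
opening: 1.002
grasp_force: 0.0
shift [0.0491 0.3091 0.0109] 7 x [0.007  0.0442 0.0016] | turn [-0.    -0.     0.001] 1 x [-0.0003 -0.0003  0.001 ] q [0.63 0.25 1.74 0.   1.15 2.32]
```

View pics/w7b.png

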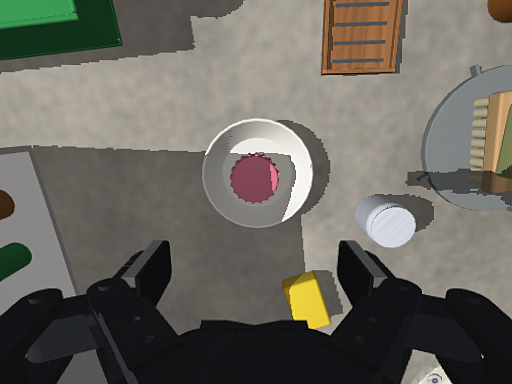

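The scrubber sits flat in the bowl (centre 254,178 against bowl 258,173). Next the soap.

```bash
python3 -m jog '[[[0,0,0],[0.007,0.0442,0],1],[[0,0,0],[0.007,0.0442,0],1],[[0,0,0],[0.007,0.0442,0],1],[[0,0,0],[0.007,0.0442,0],1],[[0,0,0],[0.007,0.0442,0],1],[[0,0,0],[0.007,0.0442,0],1],[[0,0,0],[0.007,0.0442,0],1],[[0,0,0],[0,0,0],1],[[0,0,0],[0,0,0],1],[[0,0,0],[0,0,0],1]]'
cat > look2.py <<'E'
from look import *
im,w,s=snap("wrist",sys.argv[1]); print(s['eef_pos'].round(1),np.degrees(s['tcp_rot']).round(2))
def fit(n,f,z):
    M=blob(im,f); M=cv2.morphologyEx(M,cv2.MORPH_CLOSE,np.ones((5,5))); cs=cv2.findContours(M,0,2)[0]; cs=max(cs,key=cv2.contourArea).reshape(-1,2)
    P=p2w(w,cs,z)[:,:2]; print(n,z,cv2.minAreaRect(P.astype(np.float32)),"px",cs.min(0),cs.max(0))
fit("soap",lambda b,g,R:(g-b>30)&(g>R-12)&(g>60),86)
fit("brush",lambda b,g,R:(R-b>45)&(R-g>15)&(R>120),56)
crop(im,140,90,400,285,3,sys.argv[1][:-4]+"b.png")
E
python3 look2.py w8.png
```

```text
clock: 18.45
eef_pos: [470.7, 21.5, 249.8]
tcp_rot: [-3.141, 0.002, -0.121]
contact_force: [-0.4, -0.1, -0.4]
opening: 0.997
grasp_force: 0.0
[470.7  21.5 249.8] [-1.7999e+02  9.0000e-02 -6.9400e+00]
soap 86 ((470.97967529296875, 18.653783798217773), (52.462867736816406, 81.38077545166016), 83.0960464477539) px [233 148] [280 219]
brush 56 ((623.1287841796875, 163.45362854003906), (78.84745025634766, 108.2918472290039), 83.89908599853516) px [74  0] [149 111]
```

View pics/w8b.png

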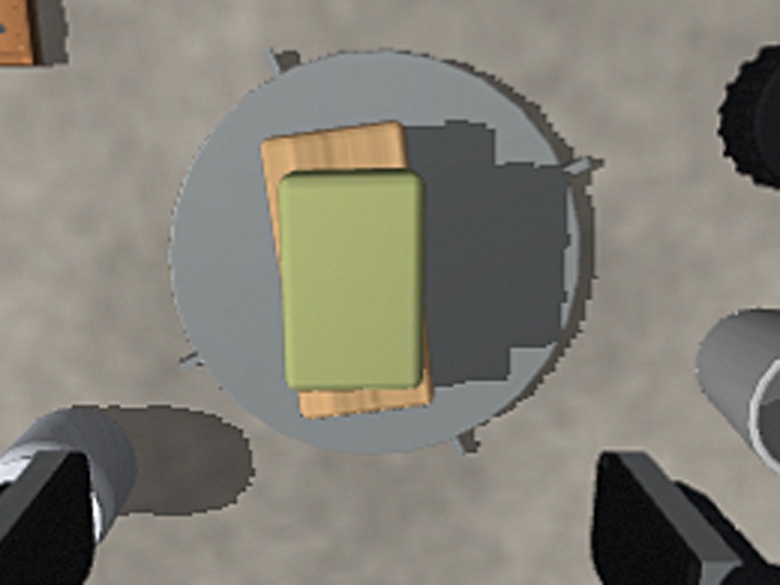

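The soap is at (471,18.7), yaw −6.9°, 81 x 52 as seen, and the tool is already aligned. The brush below is turned by about +1°.

```bash
python3 plan.py 471 18.7 80 -6.9
python3 -m jog '[[[0,0,0],[0.0006,0.0028,0.04],1],[[0,0,0],[0,0,0.045],1],[[0,0,0],[0,0,0.04],1],[[0,0,0],[0,0,0.03],1],[[0,0,0],[0,0,0.0145],1],[[0,0,0],[0,0,0],1],[[0,0,0],[0,0,0],1]]'; python3 -m jog '[[[0,0,0],[0,0,0],0.5],[[0,0,0],[0,0,0],0.2],[[0,0,0],[0,0,0],-0.2],[[0,0,0],[0,0,0],-0.3],[[0,0,0],[0,0,0],-0.3]]' 30
```

```text
shift [0.0008 0.0031 0.17  ] 4 x [0.0002 0.0008 0.0425] | turn [-0.     0.001  0.   ] 1 x [-0.0001  0.0014  0.0003] q [0.04 0.09 1.93 0.   1.12 1.73]
clock: 19.2
eef_pos: [471.5, 19.0, 81.2]
tcp_rot: [3.142, 0.001, -0.12]
contact_force: [0.5, 0.9, -0.2]
opening: 1.001
grasp_force: 0.0
clock: 19.7
eef_pos: [472.2, 18.3, 82.3]
tcp_rot: [-3.141, -0.002, -0.121]
contact_force: [-1.7, 2.6, 6.7]
opening: 0.616
grasp_force: 30.1
```

```bash
python3 -m jog '[[[0,0,0],[0,0,-0.004],-0.3],[[0,0,0],[0,0,-0.01],-0.3],[[0,0,0],[0,0,-0.03],-0.3],[[0,0,0],[0,0,-0.045],-0.3],[[0,0,0],[0,0,-0.045],-0.3],[[0,0,0],[0,0,-0.04],-0.3],[[0,0,0],[0,0,0],-0.3],[[0,0,0],[0,0,0],-0.3]]';python3 look2.py w9.png; python3 plan.py 642 -171 240 39.5
```

```text
clock: 20.5
eef_pos: [471.8, 18.0, 256.4]
tcp_rot: [-3.141, -0.003, -0.121]
contact_force: [0.0, 0.3, -1.4]
opening: 0.613
grasp_force: 32.1
[471.8  18.  256.4] [-1.7998e+02 -1.6000e-01 -6.9500e+00]
soap 86 ((386.06610107421875, 29.78931427001953), (117.23078918457031, 187.3870391845703), 83.7618637084961) px [202 179] [303 319]
brush 56 ((625.7317504882812, 163.40786743164062), (79.73345947265625, 113.30958557128906), 83.90023803710938) px [61  0] [149 113]
shift [0.1927 0.167  0.0151] 6 x [0.0321 0.0278 0.0025] | turn [ 0.    -0.    -0.811] 6 x [ 0.     -0.     -0.1351] q [ 0.04  0.09  1.93 -0.    1.13  1.73]
```

```bash
python3 -m jog '[[[0,0,0],[0.0321,0.0278,0],-0.3],[[0,0,0],[0.0321,0.0278,0],-0.3],[[0,0,0],[0.0321,0.0278,0],-0.3],[[0,0,0],[0.0321,0.0278,0],-0.3],[[0,0,0],[0.0321,0.0278,0],-0.3],[[0,0,0],[0.0321,0.0278,0],-0.3],[[0,0,0],[0,0,0],-0.3]]';  python3 -m jog '[[[0,0,-0.135],[0,0,0],-0.3],[[0,0,-0.135],[0,0,0],-0.3],[[0,0,-0.135],[0,0,0],-0.3],[[0,0,-0.135],[0,0,0],-0.3],[[0,0,-0.135],[0,0,0],-0.3],[[0,0,-0.135],[0,0,0],-0.3],[[0,0,0],[0,0,0.04],-0.3],[[0,0,0],[0,0,0.04],-0.3],[[0,0,0],[0,0,0.04],-0.3],[[0,0,0],[0,0,0],-0.3],[[0,0,0],[0,0,0],-0.3]]'; python3 plan.py 642 -171 42 39.5
```

```text
clock: 21.25
eef_pos: [644.1, -174.3, 252.0]
tcp_rot: [3.141, 0.002, -0.124]
contact_force: [-0.4, 0.1, -1.4]
opening: 0.615
grasp_force: 32.1
clock: 22.35
eef_pos: [641.4, -170.3, 134.1]
tcp_rot: [-3.139, 0.002, 0.689]
contact_force: [0.2, 0.2, -0.6]
opening: 0.616
grasp_force: 32.4
shift [0.0002 0.0011 0.0921] 3 x [0.0001 0.0004 0.0307] | turn [-0.003  0.002 -0.001] 1 x [-0.0028  0.002  -0.0005] q [-0.26  0.51  1.62  0.    1.01  0.62]
```

```bash
python3 -m jog '[[[0,0,0],[0,0.001,0.04],-0.3],[[0,0,0],[0,0,0.035],-0.3],[[0,0,0],[0,0,0.02],-0.3],[[0,0,0],[0,0,0],-0.3],[[0,0,0],[0,0,0],-0.3]]'; for i in 1 2 3 4 5; do python3 -m jog '[[[0,0,0],[0,0,0.001],-0.3],[[0,0,0],[0,0,0.001],-0.3],[[0,0,0],[0,0,0],-0.3]]' | grep -E 'eef|contact'; done
```

```text
clock: 22.85
eef_pos: [644.5, -171.9, 42.2]
tcp_rot: [3.14, -0.001, 0.689]
contact_force: [0.3, 0.1, -0.6]
opening: 0.616
grasp_force: 32.4
eef_pos: [643.8, -171.7, 39.3]
contact_force: [0.1, 0.9, -1.4]
eef_pos: [643.0, -171.5, 35.9]
contact_force: [-0.9, 0.4, -0.7]
eef_pos: [643.0, -171.5, 33.8]
contact_force: [-0.1, 1.4, -0.4]
eef_pos: [643.0, -171.5, 31.9]
contact_force: [-0.1, 0.6, -0.9]
eef_pos: [643.2, -171.6, 30.5]
contact_force: [-2.1, 0.3, 3.4]
```

```bash
python3 -m jog '[[[0,0,0],[0,0,0.001],-0.3],[[0,0,0],[0,0,0],-0.3]]' | grep -E 'eef|contact'; python3 -m jog '[[[0,0,0],[0,0,-0.001],-0.3],[[0,0,0],[0,0,0],0.2],[[0,0,0],[0,0,0],0.5],[[0,0,0],[0,0,0],0.5],[[0,0,0],[0,0,-0.015],0.5],[[0,0,0],[0,0,-0.03],0.8],[[0,0,0],[0,0,-0.045],1],[[0,0,0],[0,0,-0.045],1],[[0,0,0],[0,0,-0.045],1],[[0,0,0],[0,0,-0.04],1],[[0,0,0],[0,0,0],1],[[0,0,0],[0,0,0],1]]'
python3 look2.py w10.png | head -2; python3 plan.py 469 19 250 1
```

```text
eef_pos: [643.3, -171.6, 30.4]
contact_force: [-4.5, 1.9, 12.9]
clock: 25.75
eef_pos: [643.6, -171.7, 252.1]
tcp_rot: [3.139, -0.002, 0.689]
contact_force: [0.1, 0.6, -0.9]
opening: 1.001
grasp_force: 0.0
[ 643.6 -171.7  252.1] [ 1.7986e+02 -1.0000e-01  3.9470e+01]
soap 86 ((650.7365112304688, -165.58123779296875), (70.75498962402344, 43.678741455078125), 40.262229919433594) px [233 145] [272 207]
shift [-0.0131 -0.2575  0.0003] 6 x [-0.0022 -0.0429  0.    ] | turn [ 0.    -0.     0.671] 5 x [ 0.     -0.      0.1343] q [-0.26  0.4   1.52 -0.    1.22  0.62]
```

```bash
python3 -m jog '[[[0,0,0],[-0.0022,-0.0429,0],1],[[0,0,0],[-0.0022,-0.0429,0],1],[[0,0,0],[-0.0022,-0.0429,0],1],[[0,0,0],[-0.0022,-0.0429,0],1],[[0,0,0],[-0.0022,-0.0429,0],1],[[0,0,0],[-0.0022,-0.0429,0],1],[[0,0,0.134],[0,0,0],1],[[0,0,0.134],[0,0,0],1],[[0,0,0.134],[0,0,0],1],[[0,0,0.134],[0,0,0],1],[[0,0,0.134],[0,0,0],1],[[0,0,0],[0,0,0],1]]'
cat > look3.py <<'E'
from look import *
im,w,s=snap("wrist",sys.argv[1]); print(s['eef_pos'].round(1),np.degrees(s['tcp_rot']).round(2))
b,g,R=[im[...,i].astype(int) for i in range(3)]
M=((R-b>45)&(R-g>15)&(R>120)).astype(np.uint8); M=cv2.morphologyEx(M,cv2.MORPH_OPEN,np.ones((3,3)))
for c in cv2.findContours(M,0,2)[0]:
    if cv2.contourArea(c)>400: print([cv2.minAreaRect(p2w(w,c.reshape(-1,2),z)[:,:2].astype(np.float32)) for z in(56,12)],c.reshape(-1,2).min(0),c.reshape(-1,2).max(0))
im0=cv2.imread("pics/w10.png"); s=dict(eef_pos=np.array([643.6,-171.7,252.1]),tcp_rot=np.radians([179.86,-.1,39.47])); w0=cam("wrist",s)
M=blob(im0,lambda b,g,R:(g-b>30)&(g>R-12)&(g>60)); c=max(cv2.findContours(M,0,2)[0],key=cv2.contourArea).reshape(-1,2)
print("soap",cv2.minAreaRect(p2w(w0,c,34)[:,:2].astype(np.float32)))
M=blob(im0,lambda b,g,R:(np.minimum(np.minimum(b,g),R)>150)); c=max(cv2.findContours(M,0,2)[0],key=cv2.contourArea).reshape(-1,2)
print("dish",cv2.minAreaRect(p2w(w0,c,10)[:,:2].astype(np.float32)))
E
python3 look3.py w11.png
```

```text
clock: 27.0
eef_pos: [468.3, 18.8, 248.7]
tcp_rot: [3.142, 0.003, 0.017]
contact_force: [0.3, 0.3, -0.6]
opening: 1.0
grasp_force: 0.0
[468.3  18.8 248.7] [1.8e+02 1.7e-01 9.7e-01]
[((473.5379638671875, -274.41265869140625), (33.67646026611328, 51.69733810424805), 75.65843963623047), ((465.2845153808594, -313.30029296875), (38.123470306396484, 58.52396774291992), 75.65848541259766)] [476 158] [511 200]
[((468.0473327636719, 19.733985900878906), (117.22730255126953, 55.682926177978516), 0.5246415138244629), ((459.0687561035156, 19.688602447509766), (132.707275390625, 63.03589630126953), 0.5246429443359375)] [230 131] [277 225]
[((613.7532348632812, 165.4193115234375), (79.17630004882812, 90.39939880371094), 84.52901458740234), ((624.0151977539062, 184.6117706298828), (89.63153839111328, 102.33663177490234), 84.52898406982422)] [80  0] [157  93]
soap ((642.6715087890625, -170.9715576171875), (82.74498748779297, 51.07978820800781), 40.26449203491211)
dish ((809.3922729492188, -400.16766357421875), (230.08509826660156, 139.74424743652344), 32.04631423950195)
```

The soap measures (642.7,−171), yaw 40°, which fits the dish. The brush is at (468,19.5), yaw 0.5°, 117 x 56 as seen.

```bash
python3 -m jog '[[[0,0,0],[0,-0.0007,0.045],1],[[0,0,0],[0,0,0.045],1],[[0,0,0],[0,0,0.045],1],[[0,0,0],[0,0,0.035],1],[[0,0,0],[0,0,0.02],1],[[0,0,0],[0,0,0.0085],1],[[0,0,0],[0,0,0],1],[[0,0,0],[0,0,0],1]]'; python3 -m jog '[[[0,0,0],[0,0,0],0.5],[[0,0,0],[0,0,0],0.2],[[0,0,0],[0,0,0],-0.2],[[0,0,0],[0,0,0],-0.3],[[0,0,0],[0,0,0],-0.3]]' 35
```

```text
clock: 27.85
eef_pos: [469.8, 19.5, 52.2]
tcp_rot: [-3.142, -0.001, 0.02]
contact_force: [-0.0, 0.9, 0.2]
opening: 0.999
grasp_force: 0.0
clock: 28.35
eef_pos: [470.1, 19.5, 53.0]
tcp_rot: [-3.141, -0.002, 0.019]
contact_force: [-2.6, 0.2, 11.8]
opening: 0.65
grasp_force: 34.6
```

```bash
python3 -m jog '[[[0,0,0],[0,0,-0.004],-0.3],[[0,0,0],[0,0,-0.01],-0.3],[[0,0,0],[0,0,-0.03],-0.3],[[0,0,0],[0,0,-0.045],-0.3],[[0,0,0],[0,0,-0.045],-0.3],[[0,0,0],[0,0,-0.045],-0.3],[[0,0,0],[0,0,0],-0.3],[[0,0,0],[0,0,0],-0.3]]'; python3 plan.py 645 184 230 -5.7
```

```text
clock: 29.15
eef_pos: [469.6, 19.5, 231.9]
tcp_rot: [-3.142, -0.003, 0.019]
contact_force: [0.6, -0.2, -1.7]
opening: 0.651
grasp_force: 37.8
shift [ 0.1784 -0.1612  0.0024] 6 x [ 0.0297 -0.0269  0.0004] | turn [-0.    -0.003  0.118] 1 x [-0.0002 -0.0028  0.1183] q [0.04 0.11 1.96 0.   1.07 1.59]
```

```bash
python3 -m jog '[[[0,0,0],[0.0297,-0.0269,0],-0.3],[[0,0,0],[0.0297,-0.0269,0],-0.3],[[0,0,0],[0.0297,-0.0269,0],-0.3],[[0,0,0],[0.0297,-0.0269,0],-0.3],[[0,0,0],[0.0297,-0.0269,0],-0.3],[[0,0,0],[0.0297,-0.0269,0],-0.3],[[0,0,0.118],[0,0,0],-0.3],[[0,0,0],[0,0,0.04],-0.3],[[0,0,0],[0,0,0.04],-0.3],[[0,0,0],[0,0,0],-0.3],[[0,0,0],[0,0,0],-0.3]]'; python3 look3.py w12.png | tail -n +2 | head -4; python3 plan.py 645 184 60 -5.7
```

```text
clock: 30.25
eef_pos: [643.2, 183.9, 149.1]
tcp_rot: [3.14, 0.004, -0.099]
contact_force: [0.7, 0.8, -0.9]
opening: 0.648
grasp_force: 38.3
[((546.9574584960938, 195.3826141357422), (98.06375122070312, 56.94061279296875), 78.11397552490234), ((516.0878295898438, 198.71595764160156), (116.53938293457031, 67.66848754882812), 78.11399841308594)] [203 269] [302 324]
[((625.9212646484375, 6.365937232971191), (25.081233978271484, 48.664649963378906), 75.3091812133789), ((609.9285888671875, -25.912302017211914), (29.806652069091797, 57.833274841308594), 75.30918884277344)] [445 177] [484 230]
[((653.1605834960938, 183.6959228515625), (94.32704162597656, 79.05412292480469), 83.91764068603516), ((642.3001098632812, 184.82742309570312), (112.09868621826172, 93.94833374023438), 83.91767120361328)] [197 145] [309 234]
[((707.8041381835938, 175.9006805419922), (75.40880584716797, 27.452167510986328), 84.26335144042969), ((707.2386474609375, 175.56353759765625), (89.61615753173828, 32.624237060546875), 84.26338195800781)] [209 108] [303 143]
shift [0.0004 0.0001 0.091 ] 3 x [0.0001 0.     0.0303] | turn [0. 0. 0.] 1 x [0.0001 0.0003 0.0002] q [ 0.28  0.5   1.6  -0.    1.04  1.95]
```

```bash
python3 -m jog '[[[0,0,0],[0.0005,0,0.04],-0.3],[[0,0,0],[0,0,0.035],-0.3],[[0,0,0],[0,0,0.018],-0.3],[[0,0,0],[0,0,0],-0.3],[[0,0,0],[0,0,0],-0.3]]'; for i in 1 2 3 4 5; do python3 -m jog '[[[0,0,0],[0,0,0.001],-0.3],[[0,0,0],[0,0,0.001],-0.3],[[0,0,0],[0,0,0],-0.3]]' | grep -E 'eef|contact'; done
```

```text
clock: 30.8
eef_pos: [646.4, 184.5, 59.7]
tcp_rot: [-3.141, -0.002, -0.099]
contact_force: [-0.6, -0.4, -0.8]
opening: 0.652
grasp_force: 38.3
eef_pos: [645.6, 184.3, 56.7]
contact_force: [0.3, -0.2, -1.3]
eef_pos: [644.8, 184.1, 53.4]
contact_force: [0.0, 0.1, -2.0]
eef_pos: [644.8, 184.1, 51.3]
contact_force: [-0.8, -0.1, -1.4]
eef_pos: [644.8, 184.1, 49.4]
contact_force: [-0.3, 0.7, -2.9]
eef_pos: [644.8, 184.1, 47.4]
contact_force: [0.1, -0.8, -0.6]
```

```bash
for i in 1 2 3; do python3 -m jog '[[[0,0,0],[0,0,0.001],-0.3],[[0,0,0],[0,0,0],-0.3]]' | grep -E 'eef|contact'; done
```

```text
eef_pos: [644.9, 184.2, 46.4]
contact_force: [-0.5, -0.1, -1.2]
eef_pos: [645.0, 184.1, 46.3]
contact_force: [-2.3, -0.2, 5.8]
eef_pos: [645.0, 184.2, 46.2]
contact_force: [-5.2, -2.1, 12.8]
```

```bash
python3 -m jog '[[[0,0,0],[0,0,-0.001],-0.3],[[0,0,0],[0,0,0],0.3],[[0,0,0],[0,0,0],0.6],[[0,0,0],[0,0,0],0.6],[[0,0,0],[0,0,-0.015],0.6],[[0,0,0],[0,0,-0.03],0.8],[[0,0,0],[0,0,-0.045],1],[[0,0,0],[0,0,-0.045],1],[[0,0,0],[0,0,-0.045],1],[[0,0,0],[-0.045,0,-0.02],1],[[0,0,0],[-0.045,0,0],1],[[0,0,0],[-0.045,0,0],1]]'
python3 -m jog '[[[0,0,0],[-0.045,0,0],1],[[0,0,0],[-0.045,0,0],1],[[0,0,0],[0,0,0],1],[[0,0,0],[0,0,0],1]]'
python3 - <<'E'
from h import *
im,_,s=snap("side","fs.png"); a=cv2.resize(im[90:350,140:330],None,fx=2,fy=2,interpolation=2)
im,_,s=snap("scene","fc.png"); b=cv2.resize(im[120:330,145:355],None,fx=2,fy=2,interpolation=2); b=cv2.copyMakeBorder(b,0,100,0,0,0)[:520]
cv2.imwrite("pics/final.png",np.hstack([a,b]))
E
```

```text
clock: 34.1
eef_pos: [509.6, 197.7, 247.4]
tcp_rot: [-3.14, -0.002, -0.1]
contact_force: [-0.1, 0.5, 0.4]
opening: 0.999
grasp_force: 0.0
clock: 34.5
eef_pos: [420.8, 206.8, 246.9]
tcp_rot: [-3.14, -0.002, -0.098]
contact_force: [0.2, 0.5, 1.4]
opening: 0.999
grasp_force: 0.0
```

View pics/final.png

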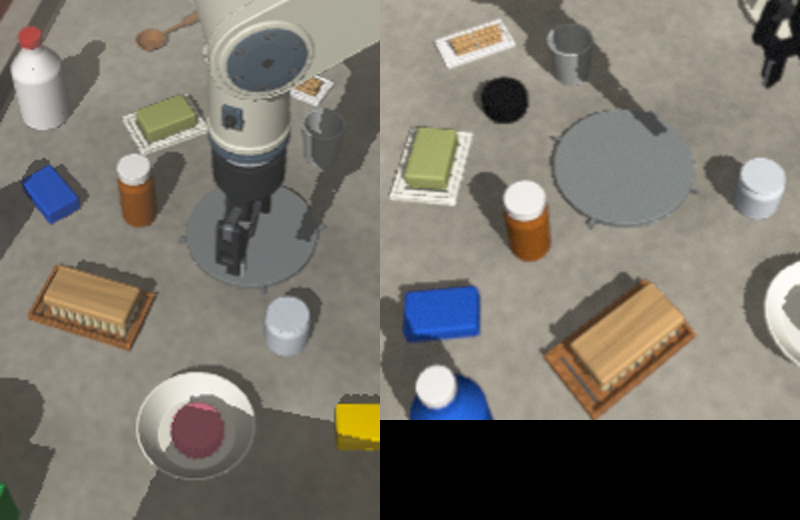

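In the final views the lid is empty, the soap is in its dish, the pegs in the peg tray, the scrubber in the bowl, the jar standing, and the brush bristles-down in the wooden tray (side crop around (93,300)). I'll check the brush numerically.

```bash
python3 - <<'E'
from h import *
d=cam("side");c=cam("scene")
# predicted brush top / tray outline in final.png coordinates for brush at (643,184), yaw -5.9
def box(L,W,z,x,y,yaw):
    R=Ro.from_euler('z',yaw,degrees=True).as_matrix()
    return [R@np.array([a*L/2,b*W/2,0])+[x,y,z] for a,b in((1,1),(1,-1),(-1,-1),(-1,1))]
for n,B in(("top",box(120,58,49,643,184,-5.9)),("tray",box(152,90,12,643,184,-5.9))):
    print(n,"side",((w2p(d,B)-[140,90]+.5)*2-.5).round().tolist(),"scene",((w2p(c,B)-[145,120]+.5)*2-.5+[380,0]).round().tolist())
E
```

```text
top side [[39.0, 295.0], [58.0, 261.0], [139.0, 285.0], [122.0, 320.0]] scene [[600.0, 383.0], [566.0, 342.0], [649.0, 279.0], [684.0, 315.0]]
tray side [[28.0, 316.0], [57.0, 265.0], [156.0, 294.0], [131.0, 348.0]] scene [[598.0, 416.0], [547.0, 353.0], [648.0, 276.0], [700.0, 331.0]]
```

```bash
python3 -c "
from rig import r
print(r.sign_off())"
```

```text
the job is handed in; nothing more can be done
None
```

I took the stack apart from the top down and set the pegs, scrubber, soap and brush (bristles down) flat in their own places. The jar is still standing where it was, and the job was handed in at about 35 s of the 136 s allowed.

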